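# Biscuit from the slide-lid treat box

## Task

Give the dog its biscuit: slide the lid of the wooden treat box all the way out along its grooves and set it down flat on the counter, then take out the bone-shaped biscuit and put it in the dog bowl, lowering it in rather than dropping it. Leave the bowl and everything else on the counter where they stand.

Things in the scene. Friction and masses are not known exactly. Their poses are not given: they have to be found in the camera images.
- treat_box: Light wooden box fixed to the counter, 160 (x) x 128 (y) x 60 mm high. Origin: centre of its underside; x along the grooves, z up. The lid slides out only through the open -x end (roughly towards the robot; yaw up to 0.4 rad); the 60 mm back wall (+x) stops it. Cavity 140 (x) x 104 (y) mm, centred, its floor 8 mm up.
- box_front (a point): Middle of the top edge of the box's low front wall, at (-80, 0, 44) mm in the box's frame, same axes. The lid rests 44 mm up on this wall and on ledges in both side walls, in grooves 9 mm high and 118 mm wide, under lips reaching from 53 to 60 mm up, 104 mm apart.
- lid: Loose plywood lid, 148 (x) x 113 (y) x 6 mm, 0.1 to 0.2 kg, in the grooves with 2.5 mm play at each side and 3 mm in height. Origin: centre of its underside, axes as the box's at the start. Shut, the origin is at x = -5, z = 44 mm in the box's frame; it may start up to 12 mm open. It has left the grooves when its origin is beyond x = -154 mm there.
- lid_bar (a point): Centre of the top of the wooden grip bar that stands across the middle of the lid: 14 mm thick (x), 56 mm long (y), 30 mm high above the lid's upper face; this point is 36 mm above the lid's origin.
- biscuit: Hard tan bone-shaped dog biscuit, loose on the box's floor under the lid: 92 mm long (y), 18 mm high (z), about 45 g. Origin: centre of its underside. Its shaft is 18 mm wide (x) and 52 mm long between the knobbed ends, which are 38 mm wide. It lies across the box, turned up to 0.35 rad from the box's y. Either way round or up is fine.
- bowl: Red ceramic dog bowl, loose, 0.65 kg, the only bowl: round, 196 mm across the foot, 172 mm across the rim, 48 mm high, open on top. Origin: centre of its underside.
- bowl_in (a point): Centre of the bowl's flat inner floor, 6 mm above the counter. The mouth is about 160 mm across inside.
- jar: Bystander: clear treat jar with a grey flip-top lid, 100 mm across, 154 mm high, at the back. Origin: centre of its underside.
- scoop: Bystander: stainless steel scoop, 200 mm long (handle to -x), 46 mm wide, 28 mm high, lying between box and bowl. Origin: on the counter, 55 mm behind its front end.
- brush: Bystander: black plastic brush lying on its bristles, 210 mm long (x), 55 mm wide, 29 mm high, to the left. Origin: about its middle, on the counter.
- tin: Bystander: closed tin, 72 mm across, 100 mm high, on the right. Origin: centre of its underside.
- toy: Bystander: black rubber dumbbell toy, 104 mm long (x), 48 mm thick, to the right. Origin: under its middle, on the counter.
- lick_mat: Bystander: green lick mat folded flat, 160 x 130 x 12 mm, fixed to the counter, on the right. Origin: centre of its underside.
Not all that is in view belongs to the job. Of the things shaped like the treat_box, the wooden one is meant.

How it is judged (in metres and radians):
On the way, in this order (a step that is already met when the one before it is completed fails the run):
1. the lid has been slid out of the front of the box, clear of the grooves (x of lid in the frame of treat_box below -0.145 m).
2. the lid lies flat on the counter, let go (height (world z) of lid below 0.02 m and angle between lid's own z axis and vertical below 0.12 rad and contact force between lid and the fingers below 0.2 N), for 0.2 s.
At the end, for the whole second after the job is handed in: The lid lies flat on the counter (underside less than 20 mm up, tilted less than 0.12 rad), the biscuit rests in the bowl (its origin within 60 mm of the bowl's centre line and less than 45 mm above the counter), the bowl stands upright, and all are released and at rest (height (world z) of lid below 0.02 m and angle between lid's own z axis and vertical below 0.12 rad and linear speed of each of lid, biscuit below 0.02 m/s and horizontal distance between biscuit and bowl_in below 0.06 m and height (world z) of biscuit below 0.045 m and contact force between biscuit and bowl above 0.05 N and angle between bowl's own z axis and vertical below 0.1 rad); the robot touches nothing.
It fails at once if the lid is dropped (falls free faster than 0.8 m/s) (linear speed of lid above 0.8 m/s and contact force between lid and the fingers below 0.1 N).
It fails at once if the biscuit is dropped (falls free faster than 0.85 m/s) (linear speed of biscuit above 0.85 m/s and contact force between biscuit and the fingers below 0.1 N).
It fails at once if the bowl is moved more than 40 mm (distance of bowl from where it was at the start of the episode above 0.04 m).
It fails at once if a bystander is moved more than 40 mm (distance of any of jar, scoop, brush, tin, toy from where it was at the start of the episode above 0.04 m).
It also fails if it takes over 58 s, if anything falls off the work surface, if the arm or the gripper's body presses on something with over 40 N, if the wrist force passes 120 N, or if a joint passes its speed limit or range.

## Robot

A 6-joint arm with a two-finger parallel gripper is mounted at the origin on the work surface. World frame = base frame: x ahead of the robot, y to its left, z up, the work surface at z = 0. Lengths are in mm, angles in rad, forces in N, time in s.
With the tool pointing down it reaches from about 300 to 775 mm from the base axis. Payload 14.6 kg.
Tool frame: the origin (TCP) lies midway between the tips of the shut fingers; the grasp point (between the pads) lies 19 mm behind it (manip.grip_depth is the distance from the TCP to the grasp point, in mm); x points along the fingers, y is the direction in which the jaws open and shut, and the axes are right-handed (so a half turn about x gives the same grasp; the last joint's range is limited). The gripper opens to 94 mm and grips with 3 to 60 N. Pads are 16 mm wide; open, the fingers measure 119 mm over their backs; the gripper's body (75 mm by 177 mm) begins 78 mm behind the grasp point.
Start: joints at [1.056, 0.3, 1.521, -0, 1.321, -0.067], TCP at [238.137, 495.762, 173.546] pointing down, gripper open.
Joint ranges: [-3.03, 3.03], [-0.79, 2.21], [0.23, 2.52], [-1.04, 4.18], [0, 3.07], [-2.55, 2.55]. Speed limits (rad/s): [2.22, 2.22, 2.57, 3.14, 3.14, 3.14].

## Interface

Orientations are given as [roll, pitch, yaw] about the fixed x, y, z axes, in that order (R = Rz(yaw) Ry(pitch) Rx(roll)).
In Python, from cell import readout, cams, ticket, manip gives the robot as it stands. The module is installed in compiled form; this text tells all that it offers.
- The arm moves only by the tool apply_moves, never from a script. Its argument "plan" is one flat list of numbers, 7 for each row, row after row: the turn, a rotation vector about the tool's x, y, z in rad, then the shift along the tool's x, y, z in m, then the opening in per cent of the stroke, from 0 (shut) to 100 (fully open). In form: [wx, wy, wz, x, y, z, fingers, wx, wy, wz, x, y, z, fingers, ...]. A call has 1 to 5 rows; each row shifts and turns the commanded pose from where the row before left it, along the tool's axes as they then stand; what a row does not reach is not made up. A row lasts 1/8 s, in which the tool goes at most 62.5 mm and 10.7 degrees, less where a joint would pass 70% of its speed; a pose out of reach is approached as far as the arm can. A call with a gripper value outside its range is refused whole. The fingers move at their own pace and stop on an object; "force" is the grip in N (left out, the last holds). Time passes only in rows, so rows that do not move let the fingers close. It gives the time, the measured TCP pose, the force and the opening at its end, in the units of the state.
- readout.read_state(): the state, without advancing time (a new reading comes with each control period).
- cams.camera(name): name is "side" or "top"; returns a dict with "image" (384x512x3 uint8, red, green, blue), "fovy" (degrees; the focal length in pixels is half the picture's height over the tangent of half this angle, whatever the lens; pixels are square), "cx", "cy" (the principal point, pixels), "position" and "orientation" of the camera in the world. Camera axes: x right, y down, z forward; pixel columns grow to the right and rows downward; lengths in mm; the calibration is good to about 2 mm. A picture is of the moment at which its call begins. There is no depth.
- ticket.sign_off(): hands the job in, once; it reports no verdict.
The state is a dict: "clock": time; "joints": joint angles; "qd": joint speeds; "effort": joint torques, N m; "eef_pos": TCP position; "eef_rot": TCP orientation; "wrist_force": force on the tool from outside, world axes, zero at the start; "moment": the same for the moment, N m; "finger_gap": finger opening in mm.
Only numpy, scipy, OpenCV 4.12 (cv2) and the standard library are available. Lean on these libraries where they do the work, as an engineer would, in place of code of your own. Each camera call takes 0.05 s, during which the arm holds its last target.

## Working session

There is one attempt and no reset: what is moved stays moved. The work goes in short steps, Python scripts to look and compute and a tool call to move; the robot and the scene stay as the last step left them, time stands still between calls to the robot, and variables do not carry over. Pictures are saved under pics/ and viewed, and the job is handed in when it is done.

Besides the shell and the picture viewer there is one more tool, called after "Call:" as name(argument=value, ...) on one line, values as JSON. apply_moves: Moves the arm, as the interface text tells. Its arguments: {"type":"object","properties":{"plan":{"type":"array","items":{"type":"number"}},"force":{"type":"number"}},"required":["plan"]}

```bash
mkdir -p pics
python3 - <<'E'
from cell import readout,cams,manip
import cv2,numpy as np,json
print(readout.read_state()); print(manip.grip_depth)
for n in("side","top"):
    c=cams.camera(n); cv2.imwrite(f"pics/{n}0.png",c["image"][:,:,::-1])
    print(n,{k:v for k,v in c.items() if k!="image"})
E
```

```text
{'clock': 0.0, 'joints': array([ 1.05643360e+00,  3.00460299e-01,  1.52162284e+00,  2.27479884e-05,
        1.32070804e+00, -6.65955390e-02]), 'qd': array([ 0.00278048, -0.00094854,  0.00033232,  0.00011036,  0.00013635,
       -0.00096273]), 'effort': array([ 5.67326606e-04, -5.31782091e+01, -3.52763557e+01,  7.09390990e-02,
        2.40193005e-02, -8.46219837e-05]), 'eef_pos': array([237.96106607, 495.50192382, 172.97462061]), 'eef_rot': array([-1.6557737 ,  1.5695976 , -2.10354653]), 'wrist_force': array([ 0.28835313,  0.37164118, -0.08046458]), 'moment': array([0.02025272, 0.02386138, 0.03470725]), 'finger_gap': 93.79953177779134}
18.8
side {'fovy': 56.22427689089733, 'cx': 255.5499221045518, 'cy': 192.30105454231614, 'position': array([ 319.65649893, -884.36095775,  719.74248616]), 'orientation': array([-2.19232569e+00,  1.17626137e-03, -2.10251376e-01])}
top {'fovy': 50.38850749856749, 'cx': 254.82510353034692, 'cy': 181.37088496613032, 'position': array([ 353.52036265,   -2.33339386, 1277.23032378]), 'orientation': array([-3.00380116, -0.00535453, -1.57104865])}
```

View pics/side0.png

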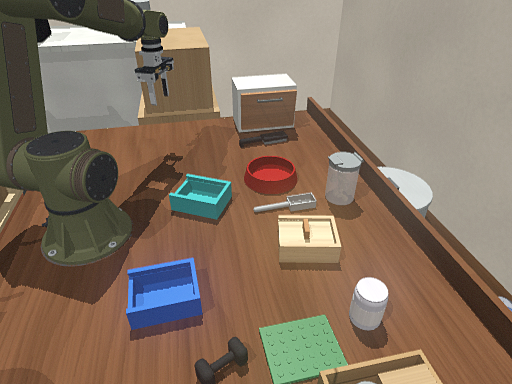

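View pics/top0.png

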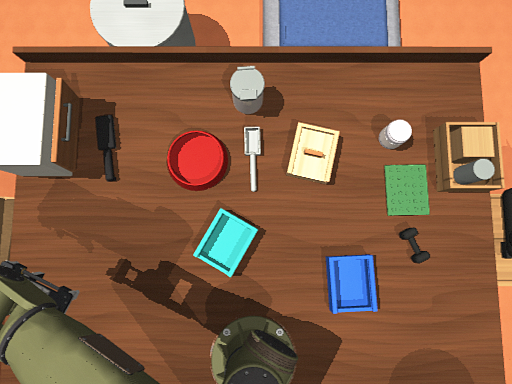

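```bash
python3 - <<'E'
import cv2,numpy as np
t=cv2.imread("pics/top0.png");s=cv2.imread("pics/side0.png")
a=cv2.resize(t[110:200,270:360],(400,400),interpolation=cv2.INTER_CUBIC)
b=cv2.resize(s[205:275,265:355],(400,311),interpolation=cv2.INTER_CUBIC)
o=np.zeros((400,800,3),np.uint8);o[:,:400]=a;o[:311,400:]=b
cv2.imwrite("pics/crop0.png",o)
E
cat > h.py <<'E'
import numpy as np
from scipy.spatial.transform import Rotation as R
from cell import cams,readout
def cam(n):
    c=cams.camera(n); c["f"]=c["image"].shape[0]/2/np.tan(np.radians(c["fovy"]/2)); c["R"]=R.from_euler("xyz",c["orientation"]).as_matrix(); return c
def ray(c,u,v):
    return c["R"]@np.array([(u-c["cx"])/c["f"],(v-c["cy"])/c["f"],1.])
def onz(c,u,v,z):
    d=ray(c,u,v);p=np.array(c["position"]);return p+d*(z-p[2])/d[2]
def proj(c,P):
    q=c["R"].T@(np.array(P,float)-c["position"]);return q[:2]/q[2]*c["f"]+[c["cx"],c["cy"]]
E
```

```text
(no output)
```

View pics/crop0.png

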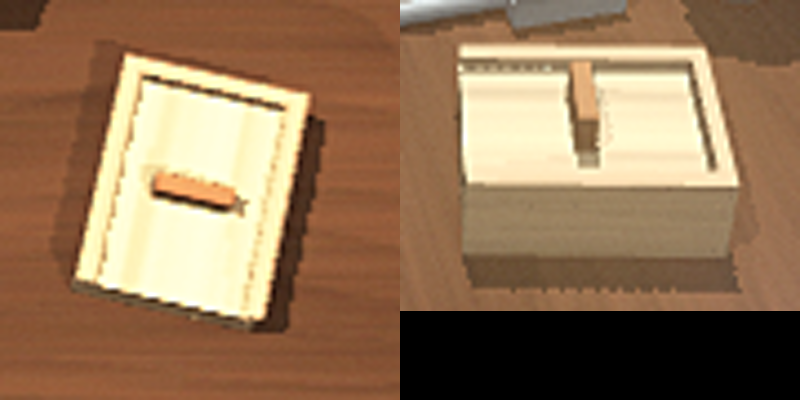

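Run:
```python
from h import *
import cv2
c=cam("top");im=c["image"];hsv=cv2.cvtColor(im,cv2.COLOR_RGB2HSV)
def show(name,m,z,win):
    x0,y0,x1,y1=win
    mm=np.zeros_like(m);mm[y0:y1,x0:x1]=m[y0:y1,x0:x1]
    cs,_=cv2.findContours(mm,cv2.RETR_EXTERNAL,cv2.CHAIN_APPROX_NONE)
    k=max(cs,key=cv2.contourArea);r=cv2.minAreaRect(k);b=cv2.boxPoints(r)
    P=np.array([onz(c,u,v,z)[:2] for u,v in b])
    print(name,cv2.contourArea(k),b.round(1).tolist(),"\n",P.round(1).tolist(),"ctr",P.mean(0).round(1),"edges",[np.linalg.norm(P[i]-P[(i+1)%4]).round(1) for i in range(4)],[np.arctan2(*(P[(i+1)%4]-P[i])[::-1]).round(3) for i in range(2)])
    return mm,k
for p in [(300,150),(314,153),(330,135),(310,140)]: print(p,im[p[1],p[0]],hsv[p[1],p[0]])
W=(280,115,350,195)
light=cv2.inRange(hsv,(12,20,150),(35,140,255))
show("box",light,60,W)
bar=cv2.inRange(hsv,(4,120,120),(16,255,255))
barw=(300,142,330,164)
show("bar",bar,80,barw)
red=cv2.inRange(hsv,(0,150,60),(6,255,255))|cv2.inRange(hsv,(174,150,60),(180,255,255))
mm,k=show("bowl",red,48,(155,120,240,200))
show("teal",cv2.inRange(hsv,(80,100,60),(98,255,255)),40,(180,195,270,285))
show("blue",cv2.inRange(hsv,(102,120,60),(125,255,255)),40,(315,240,390,325))
for u,v in [(253,191),(253,126),(244,128),(262,128)]: print("scoop",onz(c,u,v,15).round(1))
# side view
s=cam("side");hs=cv2.cvtColor(s["image"],cv2.COLOR_RGB2HSV)
m=cv2.inRange(hs,(4,110,100),(16,255,255));n=np.zeros_like(m);n[215:242,298:316]=m[215:242,298:316]
ys,xs=np.nonzero(n);print("side bar",xs.min(),xs.max(),ys.min(),ys.max(),len(xs))
print([hs[y,307].tolist() for y in range(216,242,2)])
```

```text
(300, 150) [255 255 222] [ 30  33 255]
(314, 153) [253 176 106] [ 14 148 253]
(330, 135) [255 255 227] [ 30  28 255]
(310, 140) [255 252 210] [ 28  45 255]
box 2184.0 [[286.0, 173.3000030517578], [297.6000061035156, 121.4000015258789], [340.29998779296875, 130.8000030517578], [328.70001220703125, 182.8000030517578]] 
 [[546.8, -103.2], [708.7, -140.5], [678.9, -271.0], [518.0, -231.5]] ctr [ 613.1 -186.5] edges [np.float64(166.1), np.float64(133.9), np.float64(165.7), np.float64(131.5)] [np.float64(-0.226), np.float64(-1.795)]
bar 58.0 [[303.70001220703125, 151.89999389648438], [305.1000061035156, 147.1999969482422], [323.3999938964844, 152.60000610351562], [322.0, 157.3000030517578]] 
 [[608.6, -155.2], [623.0, -159.6], [606.6, -214.1], [592.3, -209.7]] ctr [ 607.6 -184.7] edges [np.float64(15.1), np.float64(56.9), np.float64(15.0), np.float64(56.9)] [np.float64(-0.296), np.float64(-1.863)]
bowl 2844.0 [[167.0, 130.0], [227.0, 130.0], [227.0, 190.0], [167.0, 190.0]] 
 [[684.2, 262.5], [684.4, 77.1], [497.5, 75.4], [497.5, 257.0]] ctr [590.9 168. ] edges [np.float64(185.4), np.float6
[... 466 characters left out ...]
.093)]
blue 2568.0 [[325.5, 256.3999938964844], [373.0, 253.0], [377.1000061035156, 310.79998779296875], [329.6000061035156, 314.20001220703125]] 
 [[298.9, -219.9], [308.9, -362.6], [141.7, -368.0], [132.2, -228.0]] ctr [ 220.4 -294.6] edges [np.float64(143.0), np.float64(167.3), np.float64(140.3), np.float64(166.9)] [np.float64(-1.501), np.float64(-3.109)]
scoop [498.3  -3.4  15. ]
scoop [706.4  -3.4  15. ]
scoop [699.9  25.2  15. ]
scoop [699.9 -32.   15. ]
side bar 303 309 219 238 105
[[24, 54, 255], [16, 105, 191], [15, 117, 234], [15, 118, 234], [15, 116, 227], [15, 116, 227], [14, 115, 227], [15, 115, 226], [16, 124, 130], [15, 125, 139], [16, 124, 132], [17, 130, 129], [20, 78, 182]]
```

Run:
```python
from h import *
import cv2
c=cam("top");im=c["image"];hsv=cv2.cvtColor(im,cv2.COLOR_RGB2HSV)
m=cv2.inRange(hsv,(12,20,150),(35,140,255))
# edges by row (left/right) and column (top)
L=[];Rr=[];T=[]
for v in range(132,172):
    xs=np.nonzero(m[v,275:355])[0]+275; L.append((xs.min()-.5,v)); 
for v in range(134,180):
    xs=np.nonzero(m[v,275:355])[0]+275; Rr.append((xs.max()+.5,v))
for u in range(301,337):
    ys=np.nonzero(m[115:195,u])[0]+115; T.append((u,ys.min()-.5))
def fit(pts):
    P=np.array([onz(c,u,v,60)[:2] for u,v in pts],np.float32)
    vx,vy,x,y=cv2.fitLine(P,cv2.DIST_HUBER,0,.01,.01).ravel()
    if abs(vx)>abs(vy): s=np.sign(vx);return np.array([x,y]),np.arctan2(s*vy,s*vx)
    s=np.sign(vy);return np.array([x,y]),np.arctan2(-s*vx,s*vy)
l,r,t=fit(L),fit(Rr),fit(T);print(l,r,t)
yaw=np.mean([l[1],r[1],t[1]]);ex=np.array([np.cos(yaw),np.sin(yaw)]);ey=np.array([-ex[1],ex[0]])
print("yaw",yaw,"width",(l[0]-r[0])@ey)
ctr=ex*(t[0]@ex-80)+ey*((l[0]+r[0])@ey/2);print("ctr",ctr)
bar=np.array([607.6,-184.7]);print("bar in box",(bar-ctr)@ex,(bar-ctr)@ey)
s=cam("side")
for dx in(-5,-10,-17):
  b=ctr+ex*dx
  print(dx,b,proj(c,[*b,80]),proj(s,[*b,80]))
for dx,dy in((-80,-64),(80,-64),(80,64),(-80,64)): 
  p=[*(ctr+ex*dx+ey*dy),60];print(proj(c,p).round(1),proj(s,p).round(1))
st=readout.read_state();print(R.from_euler("xyz",st["eef_rot"]).as_matrix().round(3))
```

```text
(array([ 612.3778 , -118.09846], dtype=float32), np.float32(-0.22710869)) (array([ 598.876  , -250.42482], dtype=float32), np.float32(-0.2262564)) (array([ 693.929  , -204.41327], dtype=float32), np.float32(-0.23193748))
yaw -0.22843419 width 131.94632
ctr [ 615.9238  -186.65558]
bar in box -8.550438952614222 0.019823835717414057
-5 [ 611.0537  -185.52332] [313.83330612 151.13103345] [306.98093891 224.14199205]
-10 [ 606.1836  -184.39105] [313.48802956 152.72586346] [305.13893643 224.12176996]
-17 [ 599.3655  -182.80588] [313.00399848 154.96157272] [302.56063897 224.09346051]
[328.5 181. ] [280.  245.7]
[339.  130.7] [341.5 246.4]
[298.2 121.5] [333.7 215.3]
[287.  171.5] [278.3 214.7]
[[-0.     0.433  0.901]
 [-0.     0.901 -0.433]
 [-1.    -0.    -0.   ]]
```

```bash
cat >> h.py <<'E'
def plan(pos,yaw,n,fing,start=None):
    """rows (tool frame) from current pose to pos[mm], jaw yaw"""
    st=readout.read_state()
    p=st["eef_pos"];M=R.from_euler("xyz",st["eef_rot"])
    T=np.array([[0,np.cos(yaw),np.sin(yaw)],[0,np.sin(yaw),-np.cos(yaw)],[-1,0,0]])
    rel=(M.inv()*R.from_matrix(T)).as_rotvec();step=(np.array(pos)-p)/n/1000
    print("gap",st["finger_gap"].round(1),"F",st["wrist_force"].round(1),"pos",p.round(1),"t",st["clock"],"rel",rel.round(4),"dpos",(np.array(pos)-p).round(1))
    out=[]
    for i in range(n):
        s=M.inv().apply(step); out.append([*np.round(rel/n,4),*np.round(s,4),fing]); M=M*R.from_rotvec(rel/n)
    for i in range(0,n,5): print(", ".join(", ".join(f"{x:g}" for x in r) for r in out[i:i+5]))
E
python3 - <<'E'
from h import *
plan([609,-185,160],-0.228,15,100)
E
```

```text
Traceback (most recent call last):
  File "h.py", line 18, in plan
    print("gap",st["finger_gap"].round(1),"F",st["wrist_force"].round(1),"pos",p.round(1),"t",st["clock"],"rel",rel.round(4),"dpos",(np.array(pos)-p).round(1))
                ^^^^^^^^^^^^^^^^^^^^^^
AttributeError: 'float' object has no attribute 'round'
```

```bash
sed -i 's/st\["finger_gap"\].round(1)/round(float(st["finger_gap"]),1)/' h.py
python3 - <<'E'
from h import *
plan([609,-185,160],-0.228,15,60)
E
```

```text
gap 93.7 F [-0.  -0.3  0.1] pos [238.1 495.7 173.4] t 0.3 rel [1.351e+00 2.000e-04 3.000e-04] dpos [ 370.9 -680.7  -13.4]
0.0901, 0, 0, 0.0009, -0.0302, 0.0419, 60, 0.0901, 0, 0, 0.0009, -0.0263, 0.0445, 60, 0.0901, 0, 0, 0.0009, -0.0222, 0.0467, 60, 0.0901, 0, 0, 0.0009, -0.0179, 0.0485, 60, 0.0901, 0, 0, 0.0009, -0.0135, 0.0499, 60
0.0901, 0, 0, 0.0009, -0.0089, 0.0509, 60, 0.0901, 0, 0, 0.0009, -0.0043, 0.0515, 60, 0.0901, 0, 0, 0.0009, 0.0003, 0.0517, 60, 0.0901, 0, 0, 0.0009, 0.005, 0.0514, 60, 0.0901, 0, 0, 0.0009, 0.0096, 0.0508, 60
0.0901, 0, 0, 0.0009, 0.0141, 0.0497, 60, 0.0901, 0, 0, 0.0009, 0.0185, 0.0482, 60, 0.0901, 0, 0, 0.0009, 0.0228, 0.0464, 60, 0.0901, 0, 0, 0.0009, 0.0269, 0.0441, 60, 0.0901, 0, 0, 0.0009, 0.0307, 0.0415, 60
```

Call:
apply_moves(plan=[0.09,0,0,0.001,-0.03,0.042,60,0.09,0,0,0.001,-0.026,0.0445,60,0.09,0,0,0.001,-0.022,0.047,60,0.09,0,0,0.001,-0.018,0.0485,60,0.09,0,0,0.001,-0.0135,0.05,60])

```text
clock: 0.92
eef_pos: [363.1, 267.5, 168.6]
eef_rot: [1.272, 1.57, 0.372]
wrist_force: [0.2, 0.9, 0.5]
finger_gap: 56.8
```

Call:
apply_moves(plan=[0.09,0,0,0.001,-0.009,0.051,60,0.09,0,0,0.001,-0.004,0.0515,60,0.09,0,0,0.001,0,0.0515,60,0.09,0,0,0.001,0.005,0.0515,60,0.09,0,0,0.001,0.0095,0.051,60])

```text
clock: 1.55
eef_pos: [486.8, 40.3, 163.7]
eef_rot: [1.434, 1.57, 0.083]
wrist_force: [0.2, 0.7, 0.5]
finger_gap: 56.4
```

Call:
apply_moves(plan=[0.09,0,0,0.001,0.014,0.05,60,0.09,0,0,0.001,0.0185,0.048,60,0.09,0,0,0.001,0.023,0.0465,60,0.09,0,0,0.001,0.027,0.044,60,0.09,0,0,0.001,0.0305,0.0415,60])

```text
clock: 2.17
eef_pos: [610.6, -186.4, 158.4]
eef_rot: [-2.207, 1.571, 2.275]
wrist_force: [-1.0, 0.8, 0.2]
finger_gap: 56.1
```

Run:
```python
from h import *
import cv2
plan([609,-185,110],-0.228,5,60)
for n in("top","side"): cv2.imwrite(f"pics/{n}1.png",cam(n)["image"][:,:,::-1])
```

```text
gap 56.1 F [-1.   0.8  0.2] pos [ 610.6 -186.4  158.4] t 2.175 rel [-0.0021 -0.0001  0.0001] dpos [ -1.6   1.4 -48.4]
-0.0004, -0, 0, 0.0097, -0.0004, -0.0002, 60, -0.0004, -0, 0, 0.0097, -0.0004, -0.0002, 60, -0.0004, -0, 0, 0.0097, -0.0004, -0.0002, 60, -0.0004, -0, 0, 0.0097, -0.0004, -0.0002, 60, -0.0004, -0, 0, 0.0097, -0.0004, -0.0002, 60
```

View pics/side1.png

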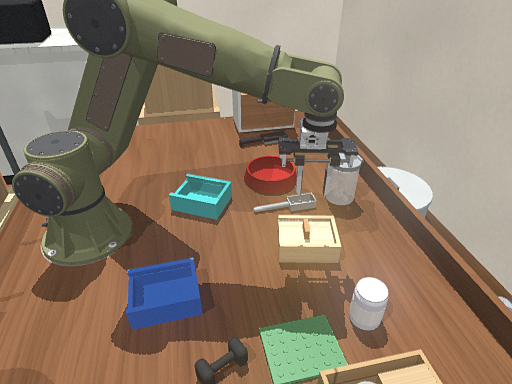

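View pics/top1.png

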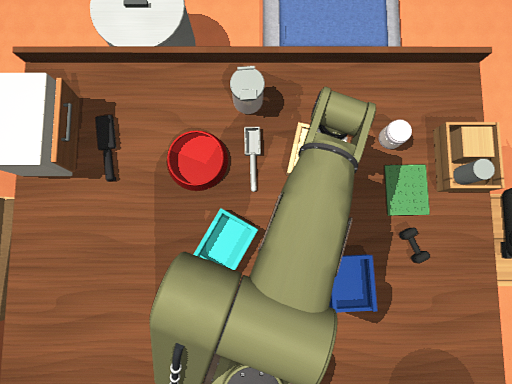

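Side view: tips at about (300,193), straight above the bar at (306,228); the arm hides the box in the top view. Descending astride the bar.

Call:
apply_moves(plan=[0,0,0,0.025,-0.001,0,50,0,0,0,0.025,-0.001,0,45,0,0,0,0.025,0,-0.001,40,0,0,0,0.015,0,0,40,0,0,0,0.01,0,0,40], force=25)

```text
clock: 2.9
eef_pos: [608.3, -183.1, 58.1]
eef_rot: [-1.556, 1.571, 2.93]
wrist_force: [0.2, -0.1, 0.0]
finger_gap: 37.7
```

Run:
```python
from h import *
import cv2
plan([609,-185,57],-0.228,1,40)
im=cam("side")["image"][:,:,::-1];cv2.imwrite("pics/side2.png",cv2.resize(im[150:280,240:370],(780,600)[:1]*1+(600,) if 0 else (600,600),interpolation=cv2.INTER_CUBIC))
```

```text
gap 37.7 F [ 0.2 -0.1  0. ] pos [ 608.3 -183.1   58.1] t 2.9 rel [0.0014 0.     0.0001] dpos [ 0.7 -1.9 -1.1]
0.0014, 0, 0.0001, 0.0011, 0.0011, 0.0017, 40
```

View pics/side2.png

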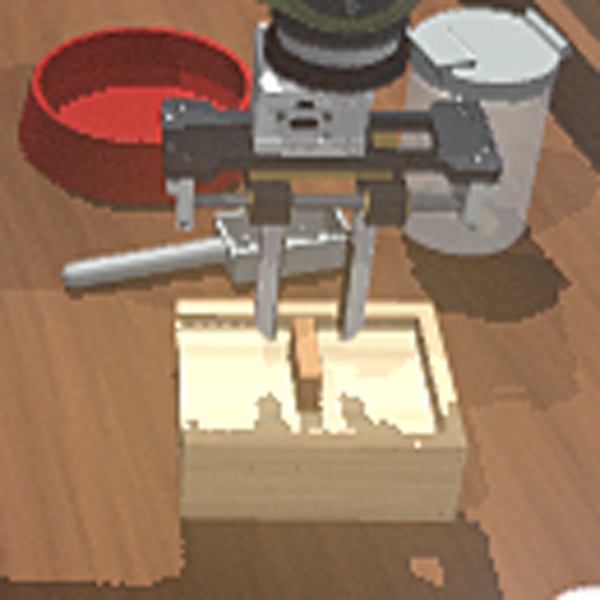

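Run:
```python
from h import *
s=cam("side")
for p in [(608.3,-183.1,58),(608.3,-183.1,77),(608.3,-183.1,100),(609,-185,80),(608.3,-158,58),(608.3,-158,80)]: 
  q=proj(s,p);print(p,q.round(1),((q-[240,150])*600/130).round())
```

```text
(608.3, -183.1, 58) [305.1 229.8] [300. 368.]
(608.3, -183.1, 77) [305.6 224.5] [303. 344.]
(608.3, -183.1, 100) [306.3 218. ] [306. 314.]
(609, -185, 80) [306.2 224.1] [306. 342.]
(608.3, -158, 58) [302.3 224. ] [287. 341.]
(608.3, -158, 80) [302.8 217.9] [290. 314.]
```

Run:
```python
from h import *
import cv2
s=cam("side");t=cam("top")
print(proj(s,(238,495.6,173.4)),proj(s,(610.6,-186.4,158.4)))
a=cv2.imread("pics/side0.png")[20:120,110:210];b=cv2.imread("pics/side1.png")[100:250,250:400]
o=np.hstack([cv2.resize(a,(400,400),interpolation=2),cv2.resize(b,(400,400),interpolation=2)])
for q,off,k,x0 in((proj(s,(238,495.6,173.4)),(110,20),4,0),(proj(s,(610.6,-186.4,158.4)),(250,100),400/150,400)):
    p=(q-off)*k; cv2.circle(o,(int(p[0])+x0,int(p[1])),4,(0,0,255),-1)
cv2.imwrite("pics/cmp.png",o)
```

```text
[161.39364199 107.33385957] [309.40912177 201.34014366]
```

View pics/cmp.png

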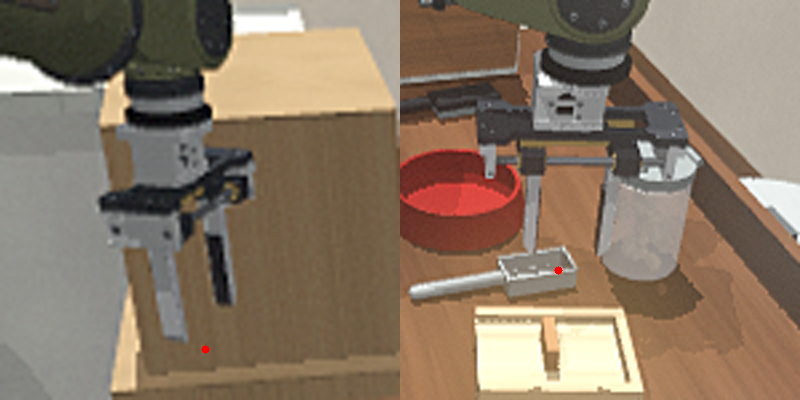

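The TCP as reported projects about 6.5 px (about 20 mm) below the visible fingertips, so I will feel my way down, watching the wrist force.

Call:
apply_moves(plan=[0,0,0,0.003,0.001,0.001,40,0,0,0,0.002,0,0,40,0,0,0,0.001,0,0,40])

```text
clock: 3.48
eef_pos: [609.0, -184.5, 52.5]
eef_rot: [-2.951, 1.571, 1.535]
wrist_force: [0.9, -0.1, 0.4]
finger_gap: 37.5
```

Call:
apply_moves(plan=[0,0,0,0.002,0,0,40,0,0,0,0.001,0,0,40,0,0,0,0,0,0,40])

```text
clock: 3.85
eef_pos: [609.0, -184.5, 49.5]
eef_rot: [-1.65, 1.571, 2.835]
wrist_force: [-0.2, -0.1, -0.9]
finger_gap: 37.4
```

Call:
apply_moves(plan=[0,0,0,0.002,0,0,40,0,0,0,0.001,0,0,40,0,0,0,0,0,0,40])

```text
clock: 4.22
eef_pos: [609.0, -184.5, 46.4]
eef_rot: [-1.828, 1.571, 2.657]
wrist_force: [0.0, 0.0, 0.1]
finger_gap: 37.4
```

Run:
```python
from h import *
import cv2
st=readout.read_state();print(st["wrist_force"],st["eef_pos"])
im=cam("side")["image"][:,:,::-1];cv2.imwrite("pics/side3.png",cv2.resize(im[150:280,240:370],(600,600),interpolation=cv2.INTER_CUBIC))
```

```text
[0.00813585 0.04767263 0.09419526] [ 609.01611047 -184.47626946   46.43550477]
```

View pics/side3.png

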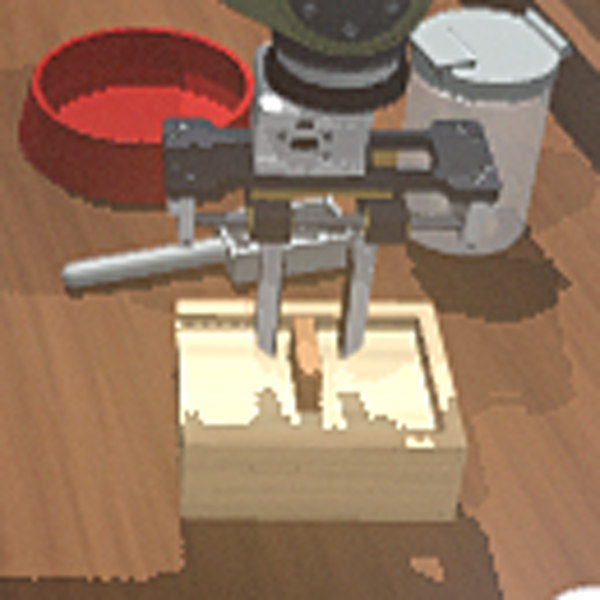

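Call:
apply_moves(plan=[0,0,0,0.002,0,0,40,0,0,0,0.002,0,0,40,0,0,0,0.001,0,0,40,0,0,0,0,0,0,40])

```text
clock: 4.78
eef_pos: [609.0, -184.5, 41.5]
eef_rot: [-1.511, 1.571, 2.975]
wrist_force: [-0.0, 0.1, -0.2]
finger_gap: 37.9
```

Call:
apply_moves(plan=[0,0,0,0.001,0,0,40,0,0,0,0.001,0,0,40,0,0,0,0.001,0,0,40,0,0,0,0,0,0,40])

```text
clock: 5.28
eef_pos: [609.0, -184.5, 38.4]
eef_rot: [-1.667, 1.571, 2.818]
wrist_force: [-0.1, 0.6, 0.6]
finger_gap: 37.2
```

Call:
apply_moves(plan=[0,0,0,0.001,0,0,40,0,0,0,0.001,0,0,40,0,0,0,0,0,0,40])

```text
clock: 5.65
eef_pos: [609.0, -184.5, 36.4]
eef_rot: [-1.722, 1.571, 2.763]
wrist_force: [-0.1, 0.2, -0.5]
finger_gap: 37.7
```

Run:
```python
from h import *
import cv2
st=readout.read_state();print(st["wrist_force"],st["eef_pos"])
im=cam("side")["image"][:,:,::-1];cv2.imwrite("pics/side4.png",cv2.resize(im[150:280,240:370],(600,600),interpolation=cv2.INTER_CUBIC))
```

```text
[-0.11690333  0.21824375 -0.54191516] [ 609.00637019 -184.49692403   36.43779601]
```

View pics/side4.png

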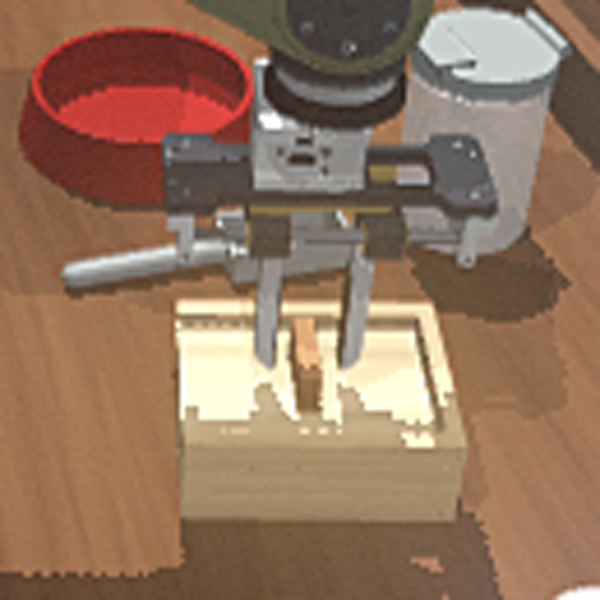

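Tips now at crop (265,368)/(348,368), level with the bar's lower half and still free; no force with a reported z of 36, so the tips really are about 21 mm above the reported TCP. Gripping.

Call:
apply_moves(plan=[0,0,0,0,0,0,10,0,0,0,0,0,0,5,0,0,0,0,0,0,0,0,0,0,0,0,0,0,0,0,0,0,0,0,0], force=25)

```text
clock: 6.32
eef_pos: [609.1, -184.5, 36.6]
eef_rot: [1.189, 1.571, -0.609]
wrist_force: [-0.1, -0.5, -0.3]
finger_gap: 13.9
```

Run:
```python
from h import *
e=np.array([np.cos(.228),-np.sin(.228)])
p=np.array([609,-184.5])-e*60
plan([*p,37.5],-0.228,5,0)
```

```text
gap 13.9 F [-0.1 -0.5 -0.3] pos [ 609.1 -184.5   36.6] t 6.325 rel [ 0.001   0.     -0.0001] dpos [-58.5  13.6   0.9]
0.0002, 0, -0, -0.0002, -0.012, -0, 0, 0.0002, 0, -0, -0.0002, -0.012, -0, 0, 0.0002, 0, -0, -0.0002, -0.012, -0, 0, 0.0002, 0, -0, -0.0002, -0.012, -0, 0, 0.0002, 0, -0, -0.0002, -0.012, -0, 0
```

Call:
apply_moves(plan=[0,0,0,-0.001,-0.004,0,0,0,0,0,0,-0.008,0,0,0,0,0,0,-0.008,0,0,0,0,0,0,-0.01,0,0,0,0,0,0,-0.01,0,0])

```text
clock: 6.95
eef_pos: [569.3, -175.3, 37.6]
eef_rot: [-2.127, 1.571, 2.358]
wrist_force: [-0.3, 0.0, -0.8]
finger_gap: 13.5
```

Call:
apply_moves(plan=[0,0,0,0,-0.012,0,0,0,0,0,0,-0.012,0,0,0,0,0,0,-0.012,0,0,0,0,0,0,-0.012,0,0,0,0,0,0,-0.012,0,0])

```text
clock: 7.58
eef_pos: [510.9, -161.8, 37.6]
eef_rot: [1.518, 1.571, -0.28]
wrist_force: [0.6, 0.0, -1.6]
finger_gap: 13.5
```

Run:
```python
from h import *
import cv2
e=np.array([np.cos(.228),-np.sin(.228)]);n=np.array([e[1]*-1,e[0]])
p=readout.read_state()["eef_pos"][:2]-[615.9,-186.7];print("box frame",p@e,p@n)
plan([600,-185,37.5],-0.228,1,0)
im=cam("side")["image"][:,:,::-1];cv2.imwrite("pics/side5.png",cv2.resize(im[150:280,220:350],(600,600),interpolation=cv2.INTER_CUBIC))
```

```text
box frame -107.93033496644875 0.4747325783071646
gap 13.5 F [ 0.6  0.  -1.6] pos [ 510.9 -161.8   37.6] t 7.575 rel [ 0.0009  0.     -0.0001] dpos [ 89.1 -23.2  -0.1]
0.0009, 0, -0.0001, 0.0001, 0.0921, 0.0025, 0
```

View pics/side5.png

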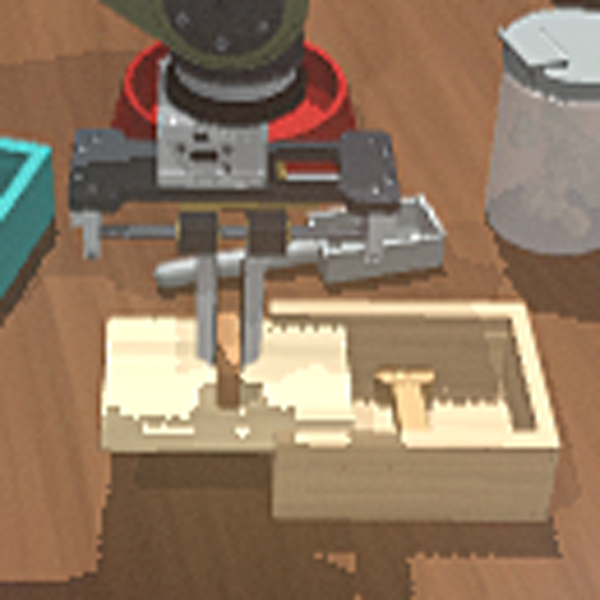

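The lid is sliding out well; the biscuit is visible inside at crop (405,395). Continuing to about -188 mm.

Call:
apply_moves(plan=[0,0,0,0,-0.012,0,0,0,0,0,0,-0.012,0,0,0,0,0,0,-0.012,0,0,0,0,0,0,-0.012,0,0,0,0,0,0,-0.012,0,0])

```text
clock: 8.25
eef_pos: [452.4, -148.3, 37.6]
eef_rot: [1.023, 1.571, -0.775]
wrist_force: [-1.2, 0.4, -1.0]
finger_gap: 14.0
```

Call:
apply_moves(plan=[0,0,0,0,-0.01,0,0,0,0,0,0,-0.01,0,0,0,0,0,0,-0.005,0,0,0,0,0,0,0,0,0])

```text
clock: 8.75
eef_pos: [428.7, -142.9, 37.7]
eef_rot: [1.304, 1.571, -0.494]
wrist_force: [0.5, -0.1, -0.7]
finger_gap: 14.1
```

Run:
```python
from h import *
import cv2
e=np.array([np.cos(.228),-np.sin(.228)]);n=np.array([e[1]*-1,e[0]])
p=readout.read_state()["eef_pos"][:2]-[615.9,-186.7];print("box frame",p@e,p@n)
plan([600,-185,37.5],-0.228,1,0)
c=cam("side");im=c["image"][:,:,::-1];cv2.imwrite("pics/side6.png",cv2.resize(im[150:280,200:330],(600,600),interpolation=cv2.INTER_CUBIC))
```

```text
box frame -192.23772477540686 0.35272156498494456
gap 14.1 F [ 0.5 -0.1 -0.7] pos [ 428.7 -142.9   37.7] t 8.75 rel [ 0.0009  0.0001 -0.0002] dpos [171.3 -42.1  -0.2]
0.0009, 0.0001, -0.0002, 0.0002, 0.1764, 0.0024, 0
```

View pics/side6.png

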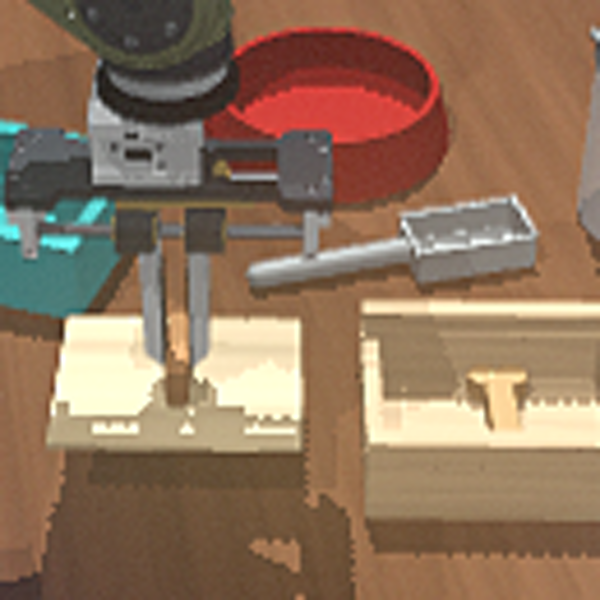

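Lid clear of the box and level. Lowering about 45 mm.

Call:
apply_moves(plan=[0,0,0,0.008,0,0,0,0,0,0,0.012,0,0,0,0,0,0,0.012,0,0,0,0,0,0,0.006,0,0,0,0,0,0,0.002,0,0,0])

```text
clock: 9.43
eef_pos: [428.6, -142.8, -3.0]
eef_rot: [-1.724, 1.57, 2.762]
wrist_force: [-0.2, -0.4, -1.2]
finger_gap: 13.7
```

Call:
apply_moves(plan=[0,0,0,0.002,0,0,0,0,0,0,0.001,0,0,0,0,0,0,0.001,0,0,0,0,0,0,0,0,0,0])

```text
clock: 9.93
eef_pos: [428.8, -142.9, -6.4]
eef_rot: [1.179, 1.571, -0.619]
wrist_force: [0.1, 0.4, -2.1]
finger_gap: 13.4
```

Call:
apply_moves(plan=[0,0,0,0.001,0,0,0,0,0,0,0,0,0,0])

```text
clock: 10.18
eef_pos: [428.8, -142.9, -7.5]
eef_rot: [-1.89, 1.571, 2.595]
wrist_force: [0.5, 0.4, -0.4]
finger_gap: 13.8
```

Call:
apply_moves(plan=[0,0,0,0.001,0,0,0,0,0,0,0,0,0,0])

```text
clock: 10.42
eef_pos: [428.8, -142.9, -7.5]
eef_rot: [0.388, 1.571, -1.409]
wrist_force: [-7.2, 3.0, 17.5]
finger_gap: 13.7
```

Run:
```python
from h import *
import cv2
print(readout.read_state()["wrist_force"],readout.read_state()["eef_pos"])
c=cam("side");im=c["image"][:,:,::-1];cv2.imwrite("pics/side7.png",cv2.resize(im[150:280,200:330],(600,600),interpolation=cv2.INTER_CUBIC))
```

```text
[-7.22774932  2.98390989 17.47292608] [ 428.83703365 -142.90762895   -7.52447031]
```

View pics/side7.png

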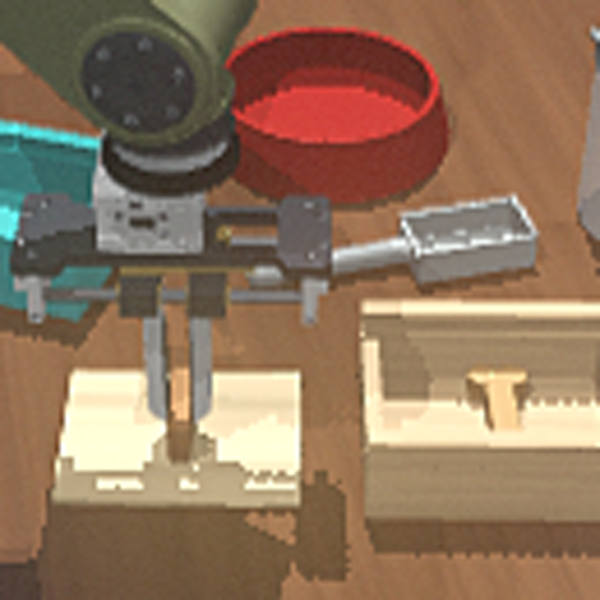

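Run:
```python
from h import *
c=cam("side")
e=np.array([np.cos(.228),-np.sin(.228)]);n=np.array([-e[1],e[0]])
for z in(0,20,30):
  for sx in(-74,74):
    p=np.array([428.8,-142.9])+e*sx-n*56.5
    print(z,sx,((proj(c,[*p,z])-[200,150])*600/130).round())
```

```text
0 -74 [ 50. 502.]
0 74 [300. 505.]
20 -74 [ 48. 478.]
20 74 [301. 481.]
30 -74 [ 46. 466.]
30 74 [301. 469.]
```

The lid's lower front edge is seen at crop rows 503–507 and is expected at 502–505 for z = 0, so it is on the counter. Easing off and releasing.

Call:
apply_moves(plan=[0,0,0,-0.001,0,0,0,0,0,0,0,0,0,15,0,0,0,0,0,0,25,0,0,0,0,0,0,30,0,0,0,0,0,0,30])

```text
clock: 11.15
eef_pos: [428.8, -142.9, -7.5]
eef_rot: [-1.625, 1.571, 2.86]
wrist_force: [-0.3, 0.1, 0.0]
finger_gap: 28.2
```

Call:
apply_moves(plan=[0,0,0,-0.005,0,0,30,0,0,0,-0.02,0,0,30,0,0,0,-0.04,0,0,40,0,0,0,-0.05,0,0,40,0,0,0,-0.05,0,0,40])

```text
clock: 11.78
eef_pos: [428.5, -142.8, 159.5]
eef_rot: [1.518, 1.571, -0.279]
wrist_force: [0.8, -0.7, -0.2]
finger_gap: 37.9
```

Run:
```python
from h import *
import cv2
print(readout.read_state()["wrist_force"],readout.read_state()["eef_pos"])
c=cam("side");t=cam("top")
cv2.imwrite("pics/side8.png",cv2.resize(c["image"][150:280,200:370,::-1],(780,596),interpolation=2))
cv2.imwrite("pics/top8.png",t["image"][:,:,::-1])
```

```text
[ 0.80937637 -0.73234439 -0.21938462] [ 428.51920867 -142.75112403  159.5321811 ]
```

View pics/side8.png

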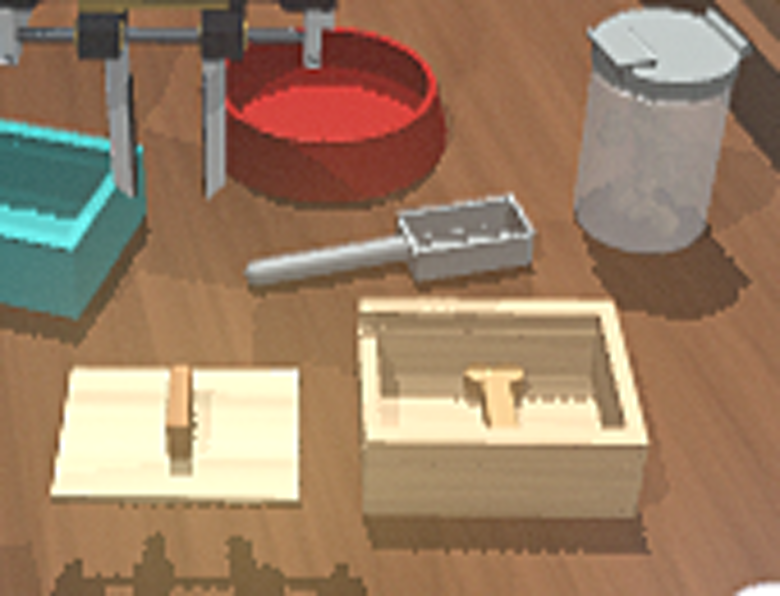

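View pics/top8.png

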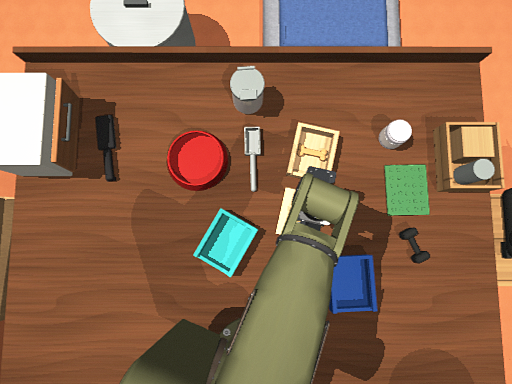

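Lid lies flat on the counter (side crop 50–300 × 368–500), and the biscuit shows in the top view at about (314,148). Measuring it.

Run:
```python
from h import *
import cv2
t=cam("top");im=t["image"];hsv=cv2.cvtColor(im,cv2.COLOR_RGB2HSV)
m=cv2.inRange(hsv,(8,75,140),(24,255,255));w=np.zeros_like(m);w[130:172,294:334]=m[130:172,294:334]
n,lab,st,_=cv2.connectedComponentsWithStats(w);print(st.tolist())
k=1+np.argmax(st[1:,4]);mm=(lab==k).astype(np.uint8)
cs,_=cv2.findContours(mm,cv2.RETR_EXTERNAL,cv2.CHAIN_APPROX_NONE);b=cv2.boxPoints(cv2.minAreaRect(cs[0]))
P=np.array([onz(t,u,v,26)[:2] for u,v in b]);print(P.round(1),P.mean(0),[np.linalg.norm(P[i]-P[i-1]).round(1) for i in range(4)])
ys,xs=np.nonzero(mm);Q=np.array([onz(t,u,v,26)[:2] for u,v in zip(xs,ys)]);print("centroid",Q.mean(0))
U=np.linalg.svd(Q-Q.mean(0))[2][0];print("axis",np.degrees(np.arctan2(U[1],U[0])),np.arctan2(U[1],U[0]))
a=cv2.resize(im[118:188,280:350,::-1],(560,560),interpolation=2)
cm=cv2.resize(mm[118:188,280:350],(560,560),interpolation=0);c2,_=cv2.findContours(cm,0,1);cv2.drawContours(a,c2,-1,(255,0,0),1)
cv2.imwrite("pics/bisc.png",a)
```

```text
[[0, 0, 512, 384, 195864], [296, 130, 1, 2, 2], [294, 130, 40, 42, 696], [319, 130, 3, 1, 3], [323, 131, 2, 1, 2], [295, 133, 1, 4, 4], [327, 132, 3, 1, 3], [332, 133, 2, 1, 2], [312, 136, 1, 1, 1], [294, 138, 1, 3, 3], [331, 158, 3, 13, 13], [314, 160, 2, 5, 5], [309, 166, 3, 1, 3], [315, 167, 2, 1, 2], [294, 171, 3, 1, 3], [328, 170, 2, 1, 2]]
[[ 563.6 -118.4]
 [ 692.9 -139.9]
 [ 674.1 -257.6]
 [ 545.2 -234.5]] [ 618.96850352 -187.58921734] [np.float64(117.6), np.float64(131.1), np.float64(119.2), np.float64(131.0)]
centroid [ 623.74887364 -191.14243645]
axis -81.88818374360089 -1.4292184248039317
```

View pics/bisc.png

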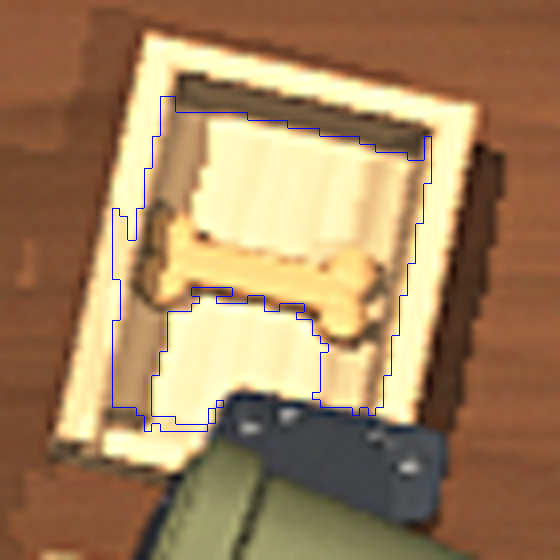

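Run:
```python
from h import *
import cv2
t=cam("top");im=t["image"];hsv=cv2.cvtColor(im,cv2.COLOR_RGB2HSV)
for u,v in((314,150),(308,148),(320,152),(300,148),(326,155),(306,135)):print((u,v),hsv[v,u])
m=cv2.inRange(hsv,(8,70,215),(26,255,255));w=np.zeros_like(m);w[140:162,297:330]=m[140:162,297:330]
n,lab,st,_=cv2.connectedComponentsWithStats(w);k=1+np.argmax(st[1:,4]);mm=(lab==k).astype(np.uint8);print(st[k])
cs,_=cv2.findContours(mm,cv2.RETR_EXTERNAL,cv2.CHAIN_APPROX_NONE);b=cv2.boxPoints(cv2.minAreaRect(cs[0]))
P=np.array([onz(t,u,v,26)[:2] for u,v in b]);print(P.round(1),P.mean(0),[np.linalg.norm(P[i]-P[i-1]).round(1) for i in range(4)])
ys,xs=np.nonzero(mm);Q=np.array([onz(t,u,v,26)[:2] for u,v in zip(xs,ys)]);print("centroid",Q.mean(0))
U=np.linalg.svd(Q-Q.mean(0))[2][0];print("axis",np.arctan2(U[1],U[0]))
a=cv2.resize(im[118:188,280:350,::-1],(560,560),interpolation=2)
cm=cv2.resize(mm[118:188,280:350],(560,560),interpolation=0);c2,_=cv2.findContours(cm,0,1);cv2.drawContours(a,c2,-1,(255,0,0),1)
cv2.imwrite("pics/bisc2.png",a)
s=cam("side");print("side of centroid",proj(s,[*Q.mean(0),26]))
```

```text
(314, 150) [ 20 122 248]
(308, 148) [ 20 107 248]
(320, 152) [ 23 118 255]
(300, 148) [ 14 140 164]
(326, 155) [ 15 113 133]
(306, 135) [ 26  81 255]
[300 140  30  21 306]
[[ 658.3 -151. ]
 [ 658.4 -242.2]
 [ 594.5 -240.6]
 [ 594.4 -150. ]] [ 626.39355974 -195.95881027] [np.float64(63.9), np.float64(91.2), np.float64(63.9), np.float64(90.6)]
centroid [ 629.23789874 -202.46154156]
axis -1.4150067441226126
side of centroid [313.5929928  241.94113869]
```

View pics/bisc2.png

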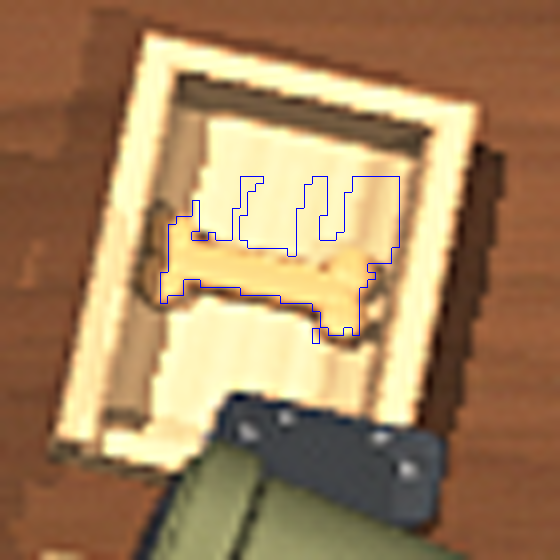

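Run:
```python
from h import *
import cv2
t=cam("top");im=t["image"];hsv=cv2.cvtColor(im,cv2.COLOR_RGB2HSV)
m=cv2.inRange(hsv,(8,92,190),(25,255,255));w=np.zeros_like(m);w[141:162,297:330]=m[141:162,297:330]
n,lab,st,_=cv2.connectedComponentsWithStats(w);k=1+np.argmax(st[1:,4]);mm=(lab==k).astype(np.uint8);print(st[k])
cs,_=cv2.findContours(mm,cv2.RETR_EXTERNAL,cv2.CHAIN_APPROX_NONE);b=cv2.boxPoints(cv2.minAreaRect(cs[0]))
P=np.array([onz(t,u,v,26)[:2] for u,v in b]);print(P.round(1),P.mean(0),[np.linalg.norm(P[i]-P[i-1]).round(1) for i in range(4)])
ys,xs=np.nonzero(mm);Q=np.array([onz(t,u,v,26)[:2] for u,v in zip(xs,ys)]);print("centroid",Q.mean(0))
U=np.linalg.svd(Q-Q.mean(0))[2][0];print("axis",np.arctan2(U[1],U[0]))
a=cv2.resize(im[118:188,280:350,::-1],(560,560),interpolation=2)
cm=cv2.resize(mm[118:188,280:350],(560,560),interpolation=0);c2,_=cv2.findContours(cm,0,1);cv2.drawContours(a,c2,-1,(255,0,0),1)
cv2.imwrite("pics/bisc3.png",a)
# hand-read points: shaft edges in crop /8
for q in ((265,268),(180,258),(355,296),(150,252),(375,300)): print(q,onz(t,280+q[0]/8-.5,118+q[1]/8-.5,26).round(1))
```

```text
[299 141  31  21 269]
[[ 655.1 -147.8]
 [ 655.2 -242.1]
 [ 591.3 -240.5]
 [ 591.2 -146.9]] [ 623.19804262 -194.32816485] [np.float64(63.9), np.float64(94.3), np.float64(63.9), np.float64(93.7)]
centroid [ 624.38449484 -200.97577667]
axis 1.6179190060914028
(265, 268) [ 623.1 -190.    26. ]
(180, 258) [ 627.  -156.8   26. ]
(355, 296) [ 612. -225.   26.]
(150, 252) [ 629.4 -145.1   26. ]
(375, 300) [ 610.4 -232.8   26. ]
```

View pics/bisc3.png

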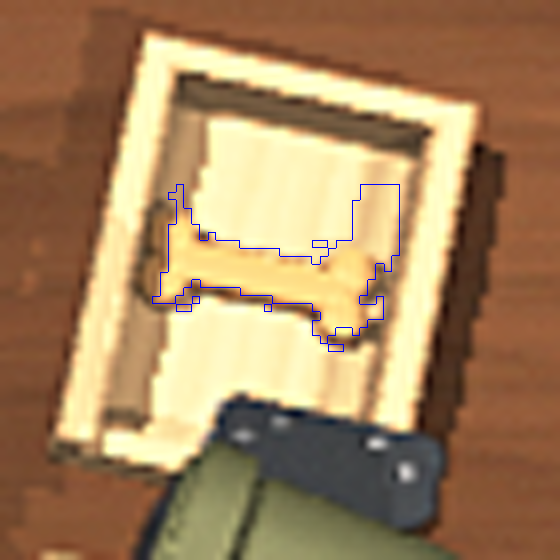

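The biscuit's shaft runs from crop (150,252) to (375,300): centre about (623,-190), turned roughly -0.2 rad, length 90 mm against 92 given. Moving above it.

Run:
```python
from h import *
plan([623,-190,80],-0.2,5,60)
```

```text
gap 37.5 F [-0.5 -0.5 -0. ] pos [ 428.3 -142.7  156.5] t 12.075 rel [-0.027  -0.0003  0.0017] dpos [194.7 -47.3 -76.5]
-0.0054, -0.0001, 0.0003, 0.0152, 0.0401, 0.0005, 60, -0.0054, -0.0001, 0.0003, 0.0152, 0.0401, 0.0007, 60, -0.0054, -0.0001, 0.0003, 0.0153, 0.0401, 0.0009, 60, -0.0054, -0.0001, 0.0003, 0.0153, 0.0401, 0.0011, 60, -0.0054, -0.0001, 0.0003, 0.0153, 0.0401, 0.0013, 60
```

Call:
apply_moves(plan=[-0.0055,0,0,0.014,0.04,0.0005,60,-0.0055,0,0,0.015,0.04,0.0005,60,-0.0055,0,0,0.015,0.04,0.001,60,-0.0055,0,0,0.015,0.04,0.001,60,-0.0055,0,0,0.015,0.04,0.0015,60])

```text
clock: 12.7
eef_pos: [623.6, -190.2, 81.0]
eef_rot: [-1.709, 1.568, 2.804]
wrist_force: [-0.2, -0.3, 0.3]
finger_gap: 56.5
```

Call:
apply_moves(plan=[0,0,0,0.015,0,0,60,0,0,0,0.02,0,0,60,0,0,0,0.02,0,0,60,0,0,0,0,0,0,60])

```text
clock: 13.2
eef_pos: [621.9, -189.8, 26.8]
eef_rot: [-1.713, 1.568, 2.8]
wrist_force: [-0.3, -0.3, 0.4]
finger_gap: 56.2
```

Run:
```python
from h import *
import cv2
plan([623,-190,-8],-0.2,5,60)
c=cam("side");t=cam("top")
cv2.imwrite("pics/side9.png",cv2.resize(c["image"][150:280,240:370,::-1],(600,600),interpolation=2))
```

```text
gap 56.2 F [-0.3 -0.3  0.4] pos [ 621.9 -189.8   26.8] t 13.2 rel [ 0.0004 -0.0004  0.0029] dpos [  1.1  -0.2 -34.8]
0.0001, -0.0001, 0.0006, 0.007, 0.0002, 0, 60, 0.0001, -0.0001, 0.0006, 0.007, 0.0002, 0, 60, 0.0001, -0.0001, 0.0006, 0.007, 0.0002, 0, 60, 0.0001, -0.0001, 0.0006, 0.007, 0.0002, 0, 60, 0.0001, -0.0001, 0.0006, 0.007, 0.0002, 0, 60
```

View pics/side9.png

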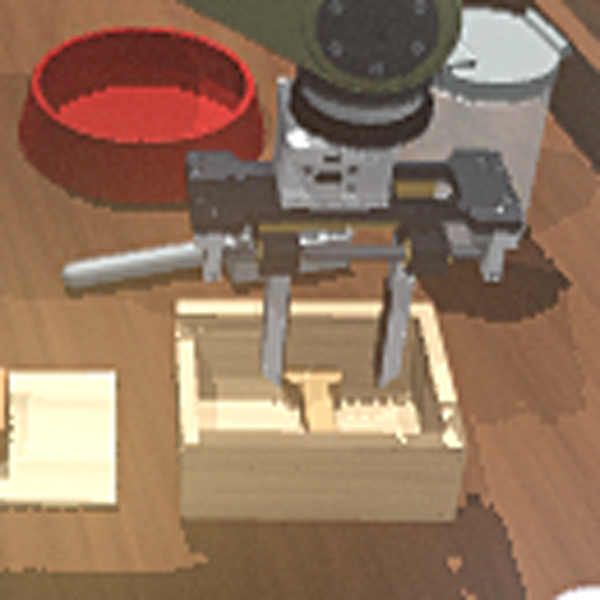

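Fingers straddle the biscuit's shaft: tips at crop (275,383) and (388,383), shaft at column 322. Lowering.

Call:
apply_moves(plan=[0,0,0,0.01,0,0,55,0,0,0,0.01,0,0,50,0,0,0,0.008,0,0,50,0,0,0,0.004,0,0,50,0,0,0,0.001,0,0,50])

```text
clock: 13.92
eef_pos: [623.1, -190.1, -4.8]
eef_rot: [-1.775, 1.57, 2.738]
wrist_force: [0.1, 0.1, 0.4]
finger_gap: 47.7
```

Call:
apply_moves(plan=[0,0,0,0.001,0,0,50,0,0,0,0.001,0,0,50,0,0,0,0,0,0,50])

```text
clock: 14.3
eef_pos: [623.2, -190.2, -6.4]
eef_rot: [1.221, 1.571, -0.549]
wrist_force: [-0.1, 0.1, -0.0]
finger_gap: 47.1
```

Call:
apply_moves(plan=[0,0,0,0.001,0,0,50,0,0,0,0.001,0,0,50,0,0,0,0,0,0,50])

```text
clock: 14.68
eef_pos: [623.1, -190.1, -8.6]
eef_rot: [-1.579, 1.571, 2.933]
wrist_force: [-0.4, -0.8, 0.5]
finger_gap: 46.8
```

Run:
```python
from h import *
import cv2
c=cam("side");print(readout.read_state()["wrist_force"])
cv2.imwrite("pics/side10.png",cv2.resize(c["image"][150:280,240:370,::-1],(600,600),interpolation=2))
```

```text
[-0.10010236  0.23733471 -0.78943563]
```

View pics/side10.png

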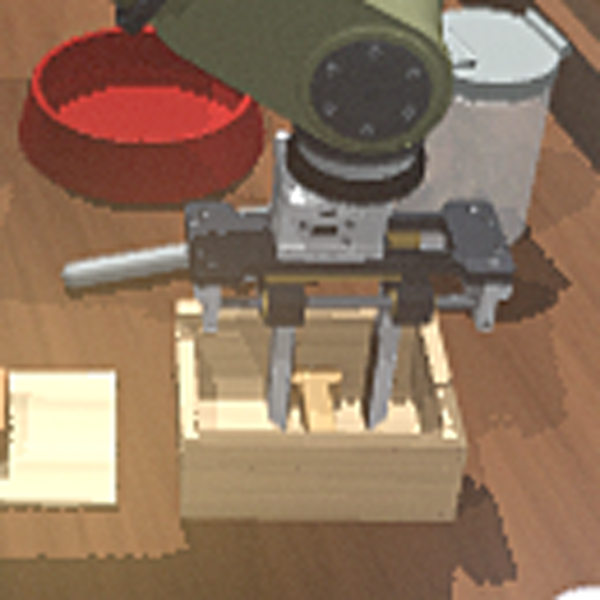

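Call:
apply_moves(plan=[0,0,0,0,0,0,20,0,0,0,0,0,0,10,0,0,0,0,0,0,0,0,0,0,0,0,0,0,0,0,0,0,0,0,0], force=15)

```text
clock: 15.35
eef_pos: [623.2, -190.1, -8.4]
eef_rot: [-0.86, 1.571, -2.63]
wrist_force: [0.5, -0.8, -0.7]
finger_gap: 17.6
```

Call:
apply_moves(plan=[0,0,0,-0.005,0,0,0,0,0,0,-0.015,0,0,0,0,0,0,-0.02,0,0,0,0,0,0,-0.025,0,0,0,0,0,0,-0.025,0,0,0])

```text
clock: 15.98
eef_pos: [623.4, -190.3, 84.1]
eef_rot: [1.413, 1.569, -0.357]
wrist_force: [0.7, -0.3, -0.5]
finger_gap: 17.4
```

Run:
```python
from h import *
import cv2
c=cam("side");t=cam("top");print(readout.read_state()["wrist_force"],readout.read_state()["finger_gap"])
cv2.imwrite("pics/side11.png",cv2.resize(c["image"][110:280,200:370,::-1],(600,600),interpolation=2))
hsv=cv2.cvtColor(t["image"],cv2.COLOR_RGB2HSV)
red=cv2.inRange(hsv,(0,150,60),(6,255,255))|cv2.inRange(hsv,(174,150,60),(180,255,255))
w=np.zeros_like(red);w[120:200,155:240]=red[120:200,155:240]
k=max(cv2.findContours(w,0,1)[0],key=cv2.contourArea)
# back edge & left/right: rim outer at z=48, foot outer at z=0
print(cv2.boundingRect(k),cv2.fitEllipse(k))
for z in(0,24,48):
  print(z,onz(t,*cv2.fitEllipse(k)[0],z).round(1))
plan([590,168,90],0,5,0)
```

```text
[ 0.28753618 -0.26680075 -0.5234927 ] 17.428305068413263
(167, 130, 61, 61) ((196.72499084472656, 160.14706420898438), (59.70216369628906, 60.599910736083984), 89.5341796875)
0 [598.7 175.5   0. ]
24 [594.1 172.2  24. ]
48 [589.5 168.8  48. ]
gap 17.4 F [ 0.3 -0.3 -0.5] pos [ 624.8 -190.7   85.9] t 16.075 rel [-0.1994  0.0016 -0.006 ] dpos [-34.8 358.7   4.1]
-0.0399, 0.0003, -0.0012, -0.001, -0.021, -0.0689, 0, -0.0399, 0.0003, -0.0012, -0.001, -0.0183, -0.0697, 0, -0.0399, 0.0003, -0.0012, -0.0009, -0.0155, -0.0704, 0, -0.0399, 0.0003, -0.0012, -0.0009, -0.0127, -0.071, 0, -0.0399, 0.0003, -0.0012, -0.0008, -0.0098, -0.0714, 0
```

View pics/side11.png

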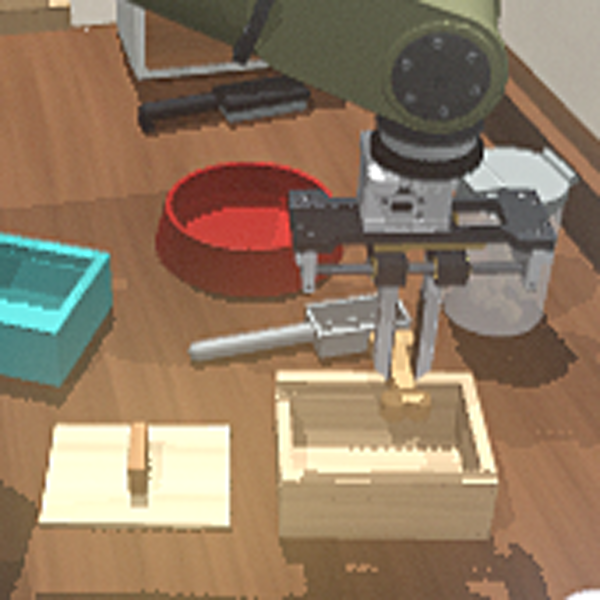

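The biscuit is held level, seen between the tips at crop (400,370). Checking the bowl centre by projecting its foot and rim circles against the bounding box.

Run:
```python
from h import *
import cv2
t=cam("top");s=cam("side")
a=np.linspace(0,2*np.pi,73)
for ctr in((594,172),(595,173),(596,172)):
  for n,c in(("top",t),("side",s)):
    P=np.array([proj(c,[ctr[0]+r*np.cos(q),ctr[1]+r*np.sin(q),z]) for r,z in((98,0),(86,48)) for q in a])
    print(ctr,n,P.min(0).round(1),P.max(0).round(1))
hs=cv2.cvtColor(cv2.cvtColor(cv2.imread("pics/side0.png"),cv2.COLOR_BGR2RGB),cv2.COLOR_RGB2HSV)
red=cv2.inRange(hs,(0,150,40),(6,255,255))|cv2.inRange(hs,(172,150,40),(180,255,255));w=np.zeros_like(red);w[140:205,230:310]=red[140:205,230:310]
print(cv2.boundingRect(max(cv2.findContours(w,0,1)[0],key=cv2.contourArea)))
plan([595,172,100],-0.2,8,0)
```

```text
(594, 172) top [166.9 131.3] [228.6 192.2]
(594, 172) side [242.  155.3] [296.  194.4]
(595, 173) top [166.6 131. ] [228.3 191.9]
(595, 173) side [242.2 155.1] [296.2 194.2]
(596, 172) top [167.  130.7] [228.7 191.6]
(596, 172) side [242.5 155.2] [296.6 194.3]
(244, 156, 53, 38)
gap 17.5 F [-0.4  0.9 -0.3] pos [ 623.3 -190.2   82. ] t 16.175 rel [ 0.0006  0.0002 -0.001 ] dpos [-28.3 362.2  18. ]
0.0001, 0, -0.0001, -0.0023, -0.0124, -0.0437, 0, 0.0001, 0, -0.0001, -0.0023, -0.0124, -0.0437, 0, 0.0001, 0, -0.0001, -0.0023, -0.0124, -0.0437, 0, 0.0001, 0, -0.0001, -0.0023, -0.0124, -0.0437, 0, 0.0001, 0, -0.0001, -0.0023, -0.0124, -0.0437, 0
0.0001, 0, -0.0001, -0.0023, -0.0125, -0.0437, 0, 0.0001, 0, -0.0001, -0.0022, -0.0125, -0.0437, 0, 0.0001, 0, -0.0001, -0.0022, -0.0125, -0.0437, 0
```

Call:
apply_moves(plan=[0,0,0,-0.008,-0.006,-0.022,0,0,0,0,-0.008,-0.012,-0.044,0,0,0,0,-0.002,-0.0125,-0.044,0,0,0,0,0,-0.0125,-0.044,0,0,0,0,0,-0.0125,-0.044,0])

```text
clock: 16.8
eef_pos: [607.1, 17.6, 99.2]
eef_rot: [-1.573, 1.57, 2.941]
wrist_force: [-0.3, 0.6, -0.5]
finger_gap: 17.1
```

Call:
apply_moves(plan=[0,0,0,0,-0.0125,-0.044,0,0,0,0,0,-0.0125,-0.044,0,0,0,0,0,-0.012,-0.042,0,0,0,0,0,-0.006,-0.021,0,0,0,0,0,0,0,0])

```text
clock: 17.42
eef_pos: [595.2, 172.8, 99.2]
eef_rot: [-1.11, 1.57, -2.878]
wrist_force: [0.3, 0.3, -0.3]
finger_gap: 17.2
```

Run:
```python
from h import *
import cv2
plan([596,172,0],-0.2,8,0)
c=cam("side")
cv2.imwrite("pics/side12.png",cv2.resize(c["image"][80:230,190:340,::-1],(600,600),interpolation=2))
```

```text
gap 17.2 F [ 0.3  0.3 -0.3] pos [595.2 172.8  99.2] t 17.425 rel [0.0026 0.0003 0.0006] dpos [  0.8  -0.8 -99.2]
0.0003, 0, 0.0001, 0.0124, 0.0001, 0.0001, 0, 0.0003, 0, 0.0001, 0.0124, 0.0001, 0.0001, 0, 0.0003, 0, 0.0001, 0.0124, 0.0001, 0.0001, 0, 0.0003, 0, 0.0001, 0.0124, 0.0001, 0.0001, 0, 0.0003, 0, 0.0001, 0.0124, 0.0001, 0.0001, 0
0.0003, 0, 0.0001, 0.0124, 0.0001, 0.0001, 0, 0.0003, 0, 0.0001, 0.0124, 0.0001, 0.0001, 0, 0.0003, 0, 0.0001, 0.0124, 0.0001, 0.0001, 0
```

View pics/side12.png

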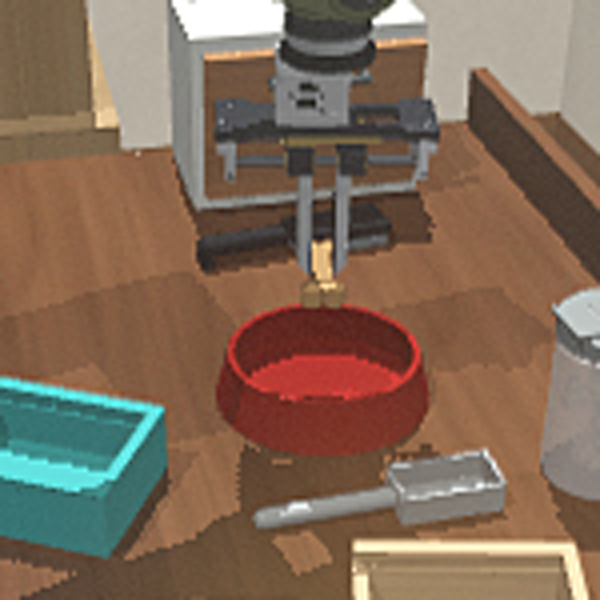

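The biscuit hangs over the bowl's middle at crop (323,290), with the mouth centred at about (322,365). The bottom was 16.5 mm above the reported TCP in the box, so touchdown should be near a reported z of -10.5.

Call:
apply_moves(plan=[0,0,0,0.015,0,0,0,0,0,0,0.025,0,0,0,0,0,0,0.025,0,0,0,0,0,0,0.02,0,0,0,0,0,0,0.01,0,0,0])

```text
clock: 18.1
eef_pos: [595.4, 170.7, 3.0]
eef_rot: [-1.144, 1.569, -2.915]
wrist_force: [-0.2, 0.4, -0.3]
finger_gap: 17.8
```

Call:
apply_moves(plan=[0,0,0,0.005,0,0,0,0,0,0,0.004,0,0,0,0,0,0,0.002,0,0,0,0,0,0,0.001,0,0,0,0,0,0,0,0,0,0])

```text
clock: 18.73
eef_pos: [595.9, 171.5, -7.3]
eef_rot: [1.96, 1.571, 0.19]
wrist_force: [0.2, -0.5, -0.4]
finger_gap: 17.6
```

Call:
apply_moves(plan=[0,0,0,0.001,0,0,0,0,0,0,0,0,0,0])

```text
clock: 18.98
eef_pos: [595.8, 171.4, -8.5]
eef_rot: [-0.226, 1.571, -1.996]
wrist_force: [0.3, -0.0, -1.3]
finger_gap: 17.8
```

Call:
apply_moves(plan=[0,0,0,0.001,0,0,0,0,0,0,0,0,0,0])

```text
clock: 19.23
eef_pos: [595.8, 171.4, -9.6]
eef_rot: [-1.141, 1.571, -2.911]
wrist_force: [-0.4, -0.1, -1.1]
finger_gap: 17.5
```

Call:
apply_moves(plan=[0,0,0,0.001,0,0,0,0,0,0,0,0,0,0])

```text
clock: 19.48
eef_pos: [595.9, 171.4, -10.4]
eef_rot: [2.072, 1.571, 0.302]
wrist_force: [-0.1, 0.3, -0.0]
finger_gap: 17.6
```

Call:
apply_moves(plan=[0,0,0,0.0005,0,0,0,0,0,0,0,0,0,0])

```text
clock: 19.73
eef_pos: [595.9, 171.5, -10.5]
eef_rot: [1.94, 1.571, 0.169]
wrist_force: [-2.5, -0.2, 5.0]
finger_gap: 17.4
```

Run:
```python
from h import *
import cv2
st=readout.read_state();print(st["wrist_force"],st["eef_pos"])
c=cam("side")
cv2.imwrite("pics/side13.png",cv2.resize(c["image"][80:230,190:340,::-1],(600,600),interpolation=2))
```

```text
[-2.48561689 -0.21865303  5.00817555] [595.87356213 171.45809411 -10.49315427]
```

View pics/side13.png

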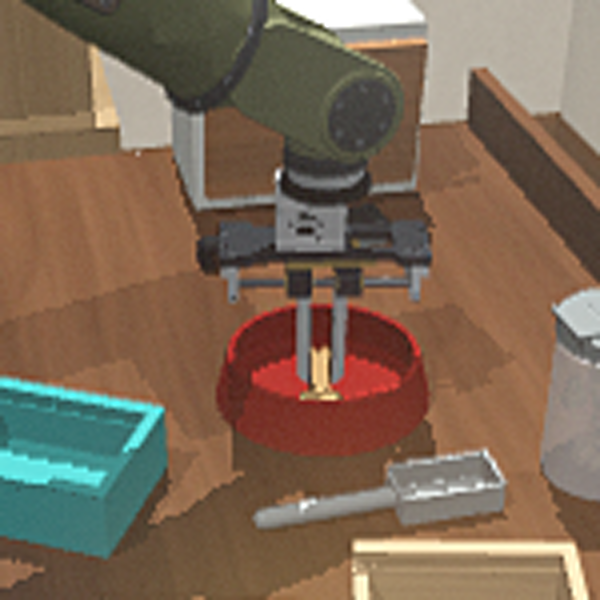

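Touchdown at the expected height with 5 N, and the biscuit is on the bowl floor at crop (320,375). Releasing and withdrawing.

Call:
apply_moves(plan=[0,0,0,-0.0005,0,0,10,0,0,0,0,0,0,25,0,0,0,0,0,0,35,0,0,0,0,0,0,40,0,0,0,0,0,0,40])

```text
clock: 20.4
eef_pos: [595.8, 171.5, -10.5]
eef_rot: [-1.154, 1.571, -2.924]
wrist_force: [-0.3, -0.0, 0.1]
finger_gap: 37.6
```

Call:
apply_moves(plan=[0,0,0,-0.005,0,0,40,0,0,0,-0.02,0,0,40,0,0,0,-0.045,0,0,40,0,0,0,-0.05,0,0,40,0,0,0,-0.05,0,0,40])

```text
clock: 21.02
eef_pos: [595.7, 171.4, 162.9]
eef_rot: [2.011, 1.569, 0.241]
wrist_force: [0.4, 0.3, -0.2]
finger_gap: 37.7
```

Call:
apply_moves(plan=[0,0,0,-0.04,-0.03,0,40,0,0,0,-0.02,-0.05,0,40,0,0,0,0,-0.05,0,40,0,0,0,0,-0.03,0,40,0,0,0,0,0,0,40])

```text
clock: 21.65
eef_pos: [438.0, 203.6, 221.6]
eef_rot: [2.152, 1.568, 0.383]
wrist_force: [0.9, -1.1, 0.4]
finger_gap: 37.5
```

Run:
```python
from h import *
import cv2
st=readout.read_state();print(st["wrist_force"],st["eef_pos"],st["clock"])
c=cam("side");t=cam("top")
cv2.imwrite("pics/side14.png",c["image"][:,:,::-1]);cv2.imwrite("pics/top14.png",t["image"][:,:,::-1])
```

```text
[ 0.85552467 -1.11627231  0.4106425 ] [437.95805158 203.60375415 221.56269156] 21.65
```

View pics/side14.png

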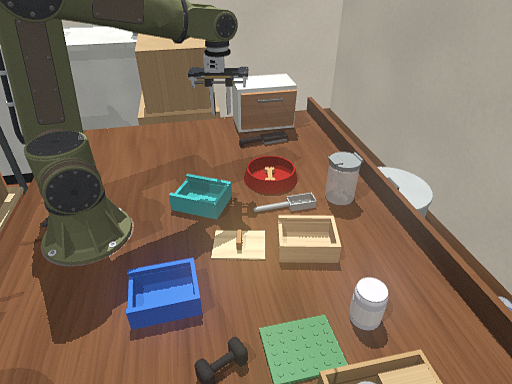

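View pics/top14.png

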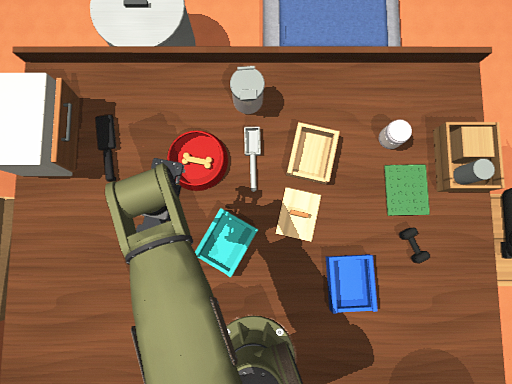

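The top view shows the biscuit lying flat in the middle of the bowl at (197,160), the lid flat on the counter at (299,214), and nothing else shifted. Handing in.

Run:
```python
from cell import ticket
print(ticket.sign_off())
```

```text
the job is handed in; nothing more can be done
None
```

I slid the lid straight out of the wooden box along its grooves and set it flat on the counter. I then lowered the biscuit into the bowl and let it go. The job was handed in at about 21.7 s of the 58 s allowed; no verdict was reported.

**Last checks (both cameras):**
- **Lid:** it lies flat on the counter in front of the box. Its lower front edge was within about 3 pixels, in the enlarged crop, of where it should be at z = 0.
- **Biscuit:** it lies flat in the middle of the bowl. Touchdown came at the expected height, with 5 N on the wrist.
- **Everything else:** the bowl and the other items look unmoved by eye; I did not measure them again. The gripper was clear of everything at hand-in.

**One disagreement:** the visible fingertips were about 21 mm above the reported TCP. I lowered in small steps watching the wrist force for the lid grip, the biscuit grasp and both set-downs, and allowed for the offset throughout. I did not find its cause.

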